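# Shut the planter's sprung vent for the night

## Robot

A 6-joint arm with a two-finger parallel gripper is mounted at the origin on the work surface. World frame = base frame: x ahead of the robot, y to its left, z up, the work surface at z = 0. Lengths are in m, angles in rad, forces in N, time in s.
With the tool pointing down it reaches from about 0.375 to 0.9 m from the base axis. Payload 3.1 kg.
Tool frame: the origin (TCP) lies at the very end of the fingers, on their centre line; the grasp point (between the pads) lies 19 mm behind it (manip.tcp_to_grasp is the distance from the TCP to the grasp point, in m); z points along the fingers, y is the line along which they close (so a half turn about z gives the same grasp; the last joint's range is limited). The gripper opens to 85 mm and grips with 20 to 120 N. Pads are 22 mm wide; open, the fingers measure 114 mm over their backs; the gripper's body (76 mm by 85 mm) begins 54 mm behind the grasp point. The pads swing forward as they close: fully open they stand 13 mm farther back than shut.
Start: joints at [-1.292, 0.527, 1.433, -0, 1.181, -0.178], TCP at [0.276, -0.561, 0.231] pointing down, gripper open.
Joint ranges: [-3.08, 3.08], [-0.75, 2.2], [0.22, 2.44], [-1.43, 4.57], [0, 2.65], [-2.85, 2.85]. Speed limits (rad/s): [2.79, 2.79, 3.14, 3.14, 3.14, 3.14].

## Interface

Orientations are given as a unit quaternion [x, y, z, w].
In Python, from station import manip gives the robot as it stands. The module is installed in compiled form; this text tells all that it offers.
- The arm moves only by the tool step_arm, never from a script. Its argument "commands" is one flat list of numbers, 6 for each row, row after row: the shift along the tool's x, y, z in m, then the turn, a rotation vector about the tool's x, y, z in degrees. A call has exactly 10 rows; each row is the pose to reach, as a shift and turn from the pose commanded when the call began, along the tool's axes at that moment; what a row does not reach only later rows make up. A row lasts 1/10 s, in which the tool goes at most 50 mm and 8.59 degrees, less where a joint would pass 70% of its speed; a pose out of reach is approached as far as the arm can. A call with a gripper value outside its range is refused whole. "jaw" is the opening in per cent of the stroke, from 0 (shut) to 100 (fully open), set as the call begins (left out, the last holds). The fingers move at their own pace and stop on an object; "grip_force" is the grip in N (left out, the last holds). Time passes only in rows, so rows that repeat a pose let the fingers close, or fill a call up. It gives the time, the measured TCP pose, the force, the opening and the grip force at its end, in the units of the state.
- manip.sense(): the state, without advancing time (a new reading comes with each control period).
- manip.snapshot(name): name is "side" or "top"; returns a dict with "pixels" (420x560x3 uint8, blue, green, red), "fx", "fy", "cx", "cy" (pixels), "k1" (the pictures are not rectified: a ray, as slopes to the right and down, at radius r is drawn at 1 + k1 r^2 times it, then the intrinsics apply), "R" (3x3) and "t" (3): a world point X has camera coordinates R X + t. Camera axes: x right, y down, z forward; pixel columns grow to the right and rows downward; lengths in m; the calibration is good to about 2 mm. A picture is of the moment at which its call begins. There is no depth.
- manip.sign_off(): hands the job in; it is judged then, once.
The state is a dict: "t": time; "q": joint angles; "qd": joint speeds; "tau": joint torques, N m; "tcp_pos": TCP position; "tool_rot": TCP orientation; "force": force on the tool from outside, world axes, zero at the start; "ft_torque": the same for the moment, N m; "finger_gap": opening from 0.0 (shut) to 1.0 (fully open); "gripper_force": force on a finger pad.
Only numpy, scipy, OpenCV 4.12 (cv2) and the standard library are available. Lean on these libraries where they do the work, as an engineer would, in place of code of your own. Each camera call takes 0.05 s, during which the arm holds its last target. There are 200 camera calls.

## Task

The white vent panel on the herb planter is sprung open. Shut it for the night: push it over with the fingertips from behind until it lies flat, keep it pressed down and push on its thumb catch so that it slides home and its free edge is tucked under the retaining lip, then let go so that the lip holds it. Touch the panel only from its outer side: do not pinch it or touch the soft seal underneath, keep off the herbs, and leave the things standing and lying around where they are.

Things in the scene. Friction and masses are not known exactly. Their poses are not given: they have to be found in the camera images.
- planter: Herb planter, grey plastic, fixed to the ledge; 190 mm wide (its x), 440 mm long (its y), 130 mm high, rim 3 mm higher. Origin at the centre of its underside, z up. Its -y half is a flat deck, top 130 mm above the origin, carrying the vent; its +y half is a bed of herbs.
- vent_panel (a joint): Angle (rad) of the white vent panel, a plate 100 mm wide, 72 mm from hinge line to free edge. 0 = flat on the deck, free edge towards planter +y; 1.57 = upright; 2.1 = stop, leaning back towards planter -y. A spring holds it open (1.7 to 2.1 at the start) and swings it open again if let go untucked; when flat, about 2 N pressed down 35 mm from the hinge keeps it down.
- vent_slide (a joint): How far (m) the panel's hinge pin is slid along its slots towards planter +y, taking the whole panel along: 0 to 0.018 (home, at the stop); 0 to 0.003 at the start. It takes 5.5 N to move it either way and it stays where it is left, so a finger that still presses on the panel while drawing back pulls it out again.
- panel_hinge (a point): Centre of the panel's hinge line, 4.5 mm above the deck; the line runs along planter x and moves along planter y with the slide. The steel pin is held at its ends by two cheeks 13 mm high, just outside the panel's width.
- panel_catch (a point): Middle of the foot of the thumb catch's steep face, 45 mm from the hinge line, on the panel's outer face (on top when flat, looking to planter -y when upright). The catch is a wedge 60 mm wide, 8 mm high; the steep face looks to the hinge, the slope falls to the free edge over 16 mm. Between hinge and catch the outer face is plain; when flat it lies 6 mm above the deck.
- panel_edge (a point): Middle of the panel's free edge (plate 3.5 mm thick), 72 mm from the hinge line.
- lip_edge (a point): Middle of the lower front edge of the fixed lip, 11.5 mm above the deck; lip 80 mm wide, 4 mm thick, open towards the hinge. Slide at 0: the flat panel's edge ends 8 mm short of it; slide home: 10 mm in beneath it. The gap over a flat panel is 5.5 mm, so it enters at angles below 0.07 rad; let go, it rises until it rests against the lip, at about 0.08 rad.
- keeper: The fixed plastic block with the retaining lip, 80 mm wide and 16 mm high, on the deck in front of the panel's free edge. Its frame is the planter's.
- panel_seal: Soft dark seal, 94 x 60 x 2.5 mm, glued under the panel (the face that lies on the deck when it is flat and looks to the lip and the herbs when it stands up). Its origin and frame are those of the panel: the hinge line, y towards the free edge, z out of the outer face. Not to be touched.
- herbs: The herbs growing in the planter's bed, from 70 mm to 210 mm along planter y and up to 230 mm above the ledge. Not to be touched. Its frame is the planter's.
- spike: Stainless steel watering spike, a 215 mm rod with a 28 mm head, lying on the ledge; origin under its middle. Bystander.
- marble_jar: Glass jar of marbles, 70 mm across, 94 mm high; origin under its centre. Bystander.
- pot_lifter: Wooden pot lifter, crossed tongs about 260 mm long and 21 mm high, lying on the ledge; origin under its pivot. Bystander.
- clip_a: Red plastic plant clip, 36 x 20 x 26 mm, lying on the planter's deck beside the panel; origin under its centre. Bystander.
- clip_b: Red plastic plant clip, 36 x 20 x 26 mm, lying on the planter's deck in the corner behind the hinge; origin under its centre. Bystander.
- clay_pot: Small clay pot, 96 mm across, 85 mm high; origin under its centre. Bystander.
- trowel: Hand trowel, 280 mm long, lying on the ledge; origin under the neck of the blade. Bystander.

How it is judged:
By the outcome, as a careful person would: the job done as asked, in the order asked, and still so for the second after the job is handed in, with the robot touching nothing.
It also fails if it takes over 38 s, if anything falls off the work surface, if the arm or the gripper's body presses on something with over 40 N, if the wrist force passes 120 N, or if a joint passes its speed limit or range.

## Working session

There is one attempt and no reset: what is moved stays moved. The work goes in short steps, Python scripts to look and compute and a tool call to move; the robot and the scene stay as the last step left them, time stands still between calls to the robot, and variables do not carry over. Pictures are saved under pics/ and viewed, at most 10 in all, crops included, and the job is handed in when it is done.

Besides the shell and the picture viewer there is one more tool, called after "Request:" as name(argument=value, ...) on one line, values as JSON. step_arm: Moves the arm, as the interface text tells. Its arguments: {"type":"object","properties":{"commands":{"type":"array","items":{"type":"number"}},"jaw":{"type":"number"},"grip_force":{"type":"number"}},"required":["commands"]}

```bash
mkdir -p pics; python3 - <<'E'
from station import manip
import cv2,pickle
d={}
for n in("side","top"):
    s=manip.snapshot(n); d[n]=s; cv2.imwrite(f"pics/{n}0.png",s["pixels"])
    print(n,s["fx"],s["cx"],s["cy"],s["k1"],s["R"],s["t"])
pickle.dump(d,open("s0.pkl","wb"))
print(manip.sense())
E
```

```text
side 419.13986839607566 283.57237985139636 206.34519325088618 -0.11828189291972879 [[ 0.99682534 -0.0788791  -0.01083184]
 [-0.07336355 -0.85710364 -0.50989326]
 [ 0.03093591  0.50906919 -0.86016948]] [-0.57739745  0.15212484  0.98472717]
top 444.4109021759515 280.4286057133059 206.52483856569236 -0.013330102057450444 [[-0.02692247 -0.99963681  0.00119341]
 [-0.99028305  0.02650757 -0.13651676]
 [ 0.13643555 -0.00485718 -0.99063704]] [0.09377539 0.57430216 0.89796603]
{'t': 0.1, 'q': array([-1.29255924e+00,  5.28352216e-01,  1.43377219e+00, -1.07040675e-05,
        1.18137837e+00, -1.78528764e-01]), 'qd': array([ 0.000661  , -0.00376885, -0.00285475, -0.00028354,  0.0011181 ,
       -0.00301266]), 'tau': array([-5.01298873e-04, -4.43306851e+01, -1.78585571e+01, -2.36435808e-04,
        3.91447407e-03,  4.99557345e-06]), 'tcp_pos': array([ 0.27548534, -0.56030322,  0.23044498]), 'tool_rot': array([ 9.74032873e-01,  2.26404614e-01, -5.25374727e-05, -9.53631615e-04]), 'force': array([ 0.19643985, -0.29321366, -0.06199466]), 'ft_torque': array([-0.00223736,  0.00260647,  0.0105218 ]), 'gripper_force': 0.0, 'finger_gap': 1.0021464160596618}
```

View pics/side0.png

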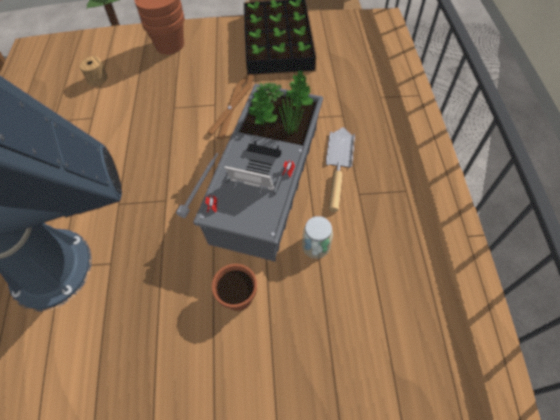

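View pics/top0.png

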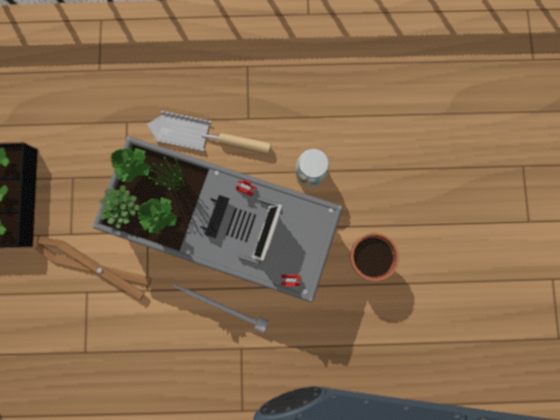

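The side picture shows the planter (about x 200–322, y 85–257), with the panel standing open near (248,178) and clips at (289,168) and (211,203). In the top picture the planter spans (95–340, 138–300), the panel is at (266,232), and the keeper is at (218,217). Next I'll enlarge crops of both.

```bash
python3 - <<'E'
import cv2,pickle
d=pickle.load(open("s0.pkl","rb"))
a=d["side"]["pixels"][130:260,195:325]; cv2.imwrite("pics/sc.png",cv2.resize(a,None,fx=4.5,fy=4.5,interpolation=cv2.INTER_CUBIC))
a=d["top"]["pixels"][135:305,185:350]; cv2.imwrite("pics/tc.png",cv2.resize(a,None,fx=3.5,fy=3.5,interpolation=cv2.INTER_CUBIC))
E
```

```text
(no output)
```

View pics/sc.png

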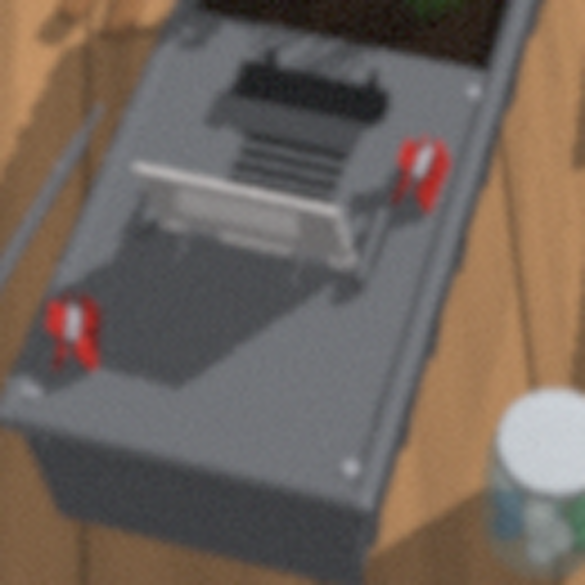

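View pics/tc.png

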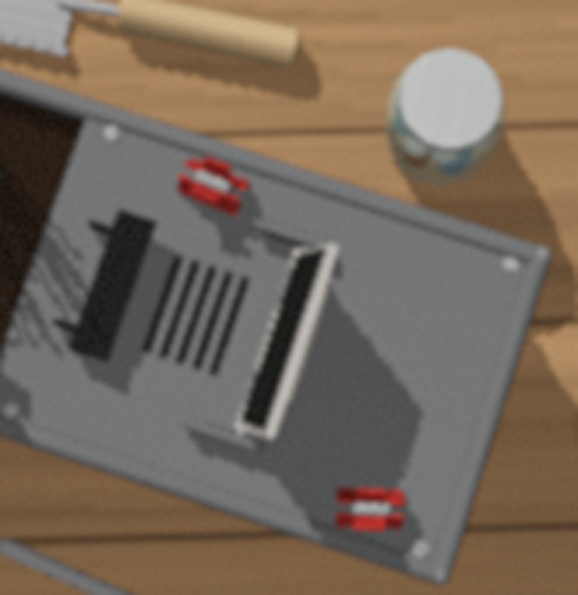

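The side crop shows the panel's free edge from (135,165) to (342,210) and its plain outer face towards planter -y. In the top crop, the deck's end corners are (548,250) and (442,580), the keeper's front edge runs (155,222)–(108,360), and the free edge's outer corners are (337,243) and (272,437). Clip_a is at (213,185) and clip_b is at (370,508).

```bash
cat > h.py <<'E'
import numpy as np,cv2
def ray(s,uv):
    K=np.array([[s["fx"],0,s["cx"]],[0,s["fy"],s["cy"]],[0,0,1.]])
    p=cv2.undistortPoints(np.array([[uv]],float),K,np.array([s["k1"],0,0,0,0.])).ravel()
    # model: drawn = ray*(1+k1 r^2)
    R=np.array(s["R"]);return -R.T@np.array(s["t"]),R.T@np.array([*p,1])
def atz(s,uv,z):
    c,d=ray(s,uv);return c+d*(z-c[2])/d[2]
def tri(s1,a,s2,b):
    c1,d1=ray(s1,a);c2,d2=ray(s2,b)
    m=np.linalg.lstsq(np.c_[d1,-d2],c2-c1,rcond=None)[0]
    p,q=c1+d1*m[0],c2+d2*m[1];return (p+q)/2,np.linalg.norm(p-q)
E
python3 - <<'E'
from h import *;import pickle
d=pickle.load(open("s0.pkl","rb"));S,T=d["side"],d["top"]
tc=lambda u,v:(u/3.5+185-.36,v/3.5+135-.36)
sc=lambda u,v:(u/4.5+195-.39,v/4.5+130-.39)
np.set_printoptions(precision=4,suppress=True)
C=[atz(T,p,.133) for p in(tc(548,250),tc(442,580),(130,138),(97,226))];print(np.array(C))
e=C[0]-C[1];print("width",np.linalg.norm(e),"len",np.linalg.norm(C[0]-C[2]),np.linalg.norm(C[1]-C[3]))
print("angle of planter x (deg)",[np.degrees(np.arctan2(v[1],v[0])) for v in(C[0]-C[1],C[2]-C[3])],"of y",[np.degrees(np.arctan2(v[1],v[0])) for v in(C[2]-C[0],C[3]-C[1])])
print("side corner check",atz(S,sc(10,420),.133),atz(S,sc(365,510),.133))
k=[atz(T,tc(*p),.1455) for p in((155,222),(108,360))];print("keeper",k,np.linalg.norm(k[0]-k[1]))
P=[tri(S,sc(342,208),T,tc(337,245)),tri(S,sc(135,165),T,tc(272,437))];print("edge",P,np.linalg.norm(P[0][0]-P[1][0]))
for n,p in(("a",(213,185)),("b",(370,508))):print(n,atz(T,tc(*p),.15))
th=np.arctan2(*(e[[1,0]]));X=np.array([np.cos(th),np.sin(th)]);Y=np.array([-X[1],X[0]])
O=np.mean(C,0)[:2];print("O",O,"th",np.degrees(th))
for n,p in [("c",c) for c in C]+[("k",x) for x in k]+[("e",x[0]) for x in P]+[("a",atz(T,tc(213,185),.15)),("b",atz(T,tc(370,508),.15))]:
    print(n,(p[:2]-O)@X,(p[:2]-O)@Y,p[2])
E
```

```text
[[ 0.5615 -0.0365  0.133 ]
 [ 0.3876  0.0273  0.133 ]
 [ 0.7057  0.367   0.133 ]
 [ 0.5359  0.426   0.133 ]]
width 0.1852204114644777 len 0.4284648122106944 0.4254316863243303
angle of planter x (deg) [np.float64(-20.146627272612132), np.float64(-19.183597625600523)] of y [np.float64(70.33433304890868), np.float64(69.60500605002208)]
side corner check [0.3959 0.0229 0.133 ] [ 0.5613 -0.0382  0.133 ]
keeper [array([0.5806, 0.1748, 0.1455]), array([0.5074, 0.2005, 0.1455])] 0.07755389507180538
edge [(array([0.5588, 0.0786, 0.2079]), np.float64(0.004360424667705854)), (array([0.4647, 0.1126, 0.2069]), np.float64(0.0026015813779054304))] 0.1000620932140383
a [0.599  0.1432 0.15  ]
b [0.4266 0.0645 0.15  ]
O [0.5477 0.1959] th -20.146627272612132
c 0.09304832452154559 -0.21346935142150394 0.133
c -0.09217208694293214 -0.21346935142150394 0.133
c 0.08945168694320915 0.2149803649990764 0.133
c -0.09032792452182238 0.21195833784393153 0.133
k 0.03813669868686914 -0.0084736825638454 0.14549999999999996
k -0.03940934360291753 -0.009577297532579986 0.14549999999999996
e 0.050885271258268173 -0.10629837153900266 0.2078509778339176
e -0.049170572465873204 -0.10681032771513341 0.20685672640756125
a 0.06636622715630834 -0.0318671232136622 0.15000000000000002
b -0.06841577911407906 -0.16514409373048652 0.15000000000000002
```

Request:
step_arm(commands=[0.01,-0.01,-0.002,0,0,-2,0.035,-0.033,-0.006,0,0,-6,0.06,-0.058,-0.01,0,0,-11,0.09,-0.085,-0.014,0,0,-16,0.12,-0.113,-0.018,0,0,-21,0.145,-0.14,-0.02,0,0,-26,0.175,-0.168,-0.02,0,0,-31,0.2,-0.195,-0.02,0,0,-36,0.22,-0.215,-0.02,0,0,-40,0.235,-0.227,-0.02,0,0,-43.8], jaw=0, grip_force=20)

```text
t: 1.1
tcp_pos: [0.386, -0.2498, 0.2513]
tool_rot: [0.818, 0.576, 0.0, -0.001]
force: [0.5, -1.3, -0.9]
finger_gap: 0.003
gripper_force: 0.0
```

```bash
cat > w.py <<'E'
from station import manip
import numpy as np
from scipy.spatial.transform import Rotation as Ro
O=np.array([.5477,.1959]);t=np.radians(-20.1);X=np.array([np.cos(t),np.sin(t)]);Y=np.array([-X[1],X[0]])
np.set_printoptions(precision=4,suppress=True)
s=manip.sense();p=np.array(s["tcp_pos"]);R=Ro.from_quat(s["tool_rot"])
print("t",s["t"],"p",p,"planter",(p[:2]-O)@X,(p[:2]-O)@Y,p[2]-.13,"F",s["force"],"Fx,y",s["force"][:2]@X,s["force"][:2]@Y,"gap",s["finger_gap"])
print("tool axes planter\n",np.r_[[[*X,0]],[[*Y,0]],[[0,0,1]]]@R.as_matrix())
E
python3 - <<'E'
from w import *
g=np.array([*(O-.15*Y),.25]);print(R.inv().apply(g-p))
E
```

```text
t 1.1 p [ 0.386  -0.2498  0.2513] planter 0.0013253382183186114 -0.47414041221236813 0.12129800320528616 F [ 0.4969 -1.3226 -0.9298] Fx,y 0.9211449176140741 -1.0712493566379166 gap 0.0026961785853307466
tool axes planter
 [[-0.0073  1.     -0.0015]
 [ 1.      0.0073  0.0013]
 [ 0.0013 -0.0015 -1.    ]]
[0.3241 0.0011 0.0017]
```

Request:
step_arm(commands=[0.02,0,0,0,0,0,0.06,0,0,0,0,0,0.1,0,0,0,0,0,0.145,0,0,0,0,0,0.19,0,0,0,0,0,0.23,0,0,0,0,0,0.265,0,0,0,0,0,0.29,0,0.02,0,0,0,0.306,0,0.04,0,0,0,0.31,0,0.05,0,0,0])

```text
t: 2.1
tcp_pos: [0.4912, 0.0401, 0.2]
tool_rot: [0.818, 0.575, -0.001, -0.001]
force: [-0.6, 0.3, 0.4]
finger_gap: 0.0
gripper_force: 0.0
```

```bash
python3 - <<'E'
from w import *
import cv2,pickle
s=manip.snapshot("side");pickle.dump(s,open("s1.pkl","wb"))
a=s["pixels"][110:270,165:345];cv2.imwrite("pics/s1.png",cv2.resize(a,None,fx=3.7,fy=3.7,interpolation=cv2.INTER_CUBIC))
E
```

```text
t 2.1 p [0.4912 0.0401 0.2   ] planter 0.0004585008156301438 -0.16577117310271347 0.0700178111121405 F [-0.5956  0.2908  0.3703] Fx,y -0.6592367833129242 0.06844390026792814 gap 0.0003856639081023265
tool axes planter
 [[-0.0053  1.     -0.0029]
 [ 1.      0.0053 -0.0002]
 [-0.0002 -0.0029 -1.    ]]
```

View pics/s1.png

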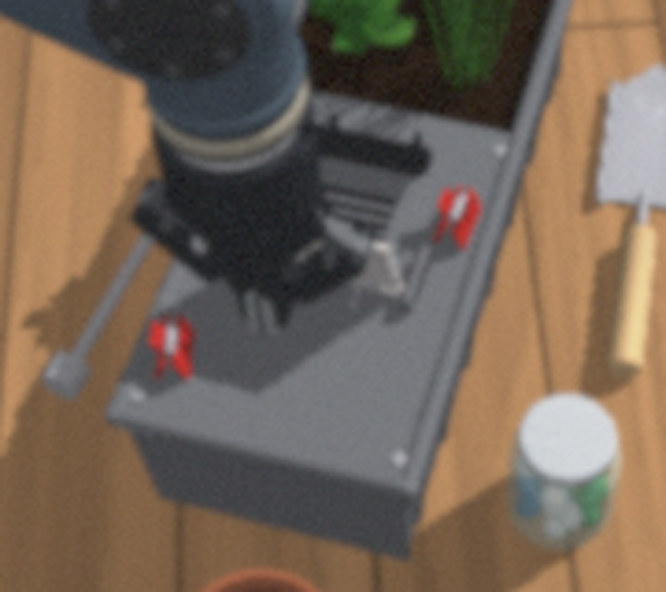

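The fingertips at about (262,325) in the crop are behind the panel, clear of clip_b, and centred. I'll descend and start pushing.

Request:
step_arm(commands=[0,0,0.008,0,0,0,0,0,0.02,0,0,0,0.005,0,0.028,0,0,0,0.015,0,0.03,0,0,0,0.025,0,0.03,0,0,0,0.035,0,0.03,0,0,0,0.043,0,0.03,0,0,0,0.05,0,0.03,0,0,0,0.056,0,0.03,0,0,0,0.062,0,0.03,0,0,0])

```text
t: 3.15
tcp_pos: [0.514, 0.0964, 0.1715]
tool_rot: [0.819, 0.574, -0.0, 0.0]
force: [-0.3, -0.1, -0.1]
finger_gap: -0.006
gripper_force: 0.5
```

```bash
python3 -c "import w"
```

```text
t 3.15 p [0.514  0.0964 0.1715] planter 0.0025599523940257013 -0.10499553878131604 0.04148627546293676 F [-0.3045 -0.0581 -0.0994] Fx,y -0.26602258549654717 -0.15922015968401032 gap -0.00610461501086799
tool axes planter
 [[-0.0016  1.      0.0002]
 [ 1.      0.0016 -0.0002]
 [-0.0003  0.0002 -1.    ]]
```

Request:
step_arm(commands=[0.004,0,0,0,0,0,0.009,0,0,0,0,0,0.013,0,0.0005,0,0,0,0.017,0,0.001,0,0,0,0.02,0,0.0025,0,0,0,0.0225,0,0.004,0,0,0,0.025,0,0.0055,0,0,0,0.028,0,0.0075,0,0,0,0.032,0,0.0115,0,0,0,0.036,0,0.016,0,0,0])

```text
t: 4.15
tcp_pos: [0.5265, 0.1302, 0.1552]
tool_rot: [0.819, 0.573, 0.0, 0.0]
force: [-0.7, -0.9, 1.9]
finger_gap: 0.001
gripper_force: 1.0
```

```bash
python3 - <<'E'
from w import *
import cv2
for n,(r0,r1,c0,c1) in {"side":(110,230,195,315)}.items():
    s=manip.snapshot(n);a=s["pixels"][r0:r1,c0:c1];cv2.imwrite("pics/s2.png",cv2.resize(a,None,fx=5,fy=5,interpolation=cv2.INTER_CUBIC))
E
```

```text
t 4.15 p [0.5265 0.1302 0.1552] planter 0.0026653357485581205 -0.06903889284825088 0.025172593622667383 F [-0.7091 -0.8687  1.8729] Fx,y -0.3674214274509905 -1.0594909305786286 gap 0.0006939998643076853
tool axes planter
 [[-0.0011  1.      0.0004]
 [ 1.      0.0011  0.0004]
 [ 0.0004  0.0004 -1.    ]]
```

View pics/s2.png

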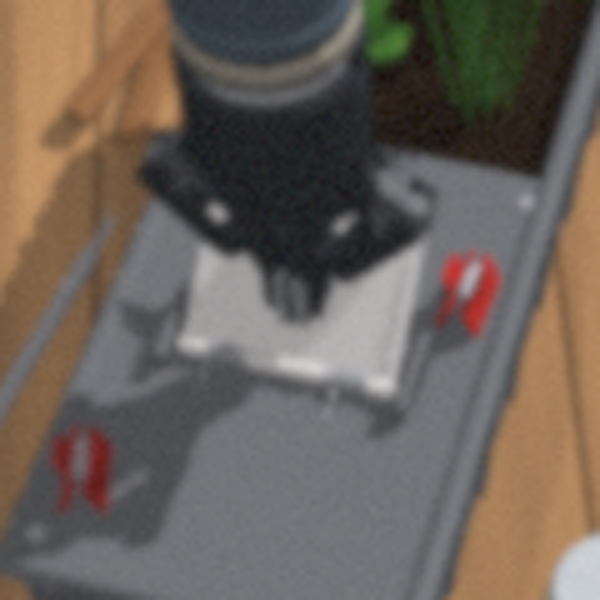

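The panel is about 30° open, with the fingertips at (292,310) on its outer face. The force direction agrees with that, so I'll continue down.

Request:
step_arm(commands=[0.001,0,0.002,0,0,0,0.002,0,0.004,0,0,0,0.003,0,0.006,0,0,0,0.0035,0,0.008,0,0,0,0.004,0,0.01,0,0,0,0.0045,0,0.012,0,0,0,0.005,0,0.014,0,0,0,0.0055,0,0.016,0,0,0,0.006,0,0.0175,0,0,0,0.006,0,0.0175,0,0,0])

```text
t: 5.2
tcp_pos: [0.5283, 0.1353, 0.1376]
tool_rot: [0.819, 0.573, -0.0, 0.0]
force: [1.7, 0.2, 1.9]
finger_gap: -0.001
gripper_force: 0.6
```

```bash
python3 -c "import w"
```

```text
t 5.2 p [0.5283 0.1353 0.1376] planter 0.002637424023694233 -0.06352120759829741 0.007558361704387007 F [1.7327 0.1961 1.9431] Fx,y 1.5597511413315852 0.7795966456669144 gap -0.0009544398930703177
tool axes planter
 [[-0.0014  1.      0.0001]
 [ 1.      0.0014 -0.0003]
 [-0.0003  0.0001 -1.    ]]
```

Request:
step_arm(commands=[0,0,0.0005,0,0,0,0,0,0.001,0,0,0,0,0,0.0015,0,0,0,0,0,0.002,0,0,0,0,0,0.002,0,0,0,0,0,0.002,0,0,0,0,0,0.002,0,0,0,0,0,0.002,0,0,0,0,0,0.002,0,0,0,0,0,0.002,0,0,0])

```text
t: 6.2
tcp_pos: [0.5284, 0.1354, 0.136]
tool_rot: [0.819, 0.573, 0.0, 0.0]
force: [0.4, -0.6, 5.2]
finger_gap: 0.003
gripper_force: 2.5
```

```bash
python3 -c "import w"
```

```text
t 6.2 p [0.5284 0.1354 0.136 ] planter 0.0026598631042296064 -0.06341136812325907 0.005966404588844343 F [ 0.4003 -0.6318  5.2259] Fx,y 0.593017479131735 -0.45579251734415754 gap 0.0032019443546296702
tool axes planter
 [[-0.0013  1.      0.0004]
 [ 1.      0.0013  0.0001]
 [ 0.0001  0.0004 -1.    ]]
```

Request:
step_arm(commands=[0.001,0,0.0003,0,0,0,0.0025,0,0.0003,0,0,0,0.004,0,0.0003,0,0,0,0.0055,0,0.0003,0,0,0,0.007,0,0.0003,0,0,0,0.0085,0,0.0003,0,0,0,0.01,0,0.0003,0,0,0,0.0115,0,0.0003,0,0,0,0.013,0,0.0003,0,0,0,0.014,0,0.0003,0,0,0])

```text
t: 7.2
tcp_pos: [0.5324, 0.1469, 0.1358]
tool_rot: [0.819, 0.574, -0.002, 0.001]
force: [-1.5, -6.1, 7.9]
finger_gap: -0.002
gripper_force: 4.0
```

```bash
python3 -c "import w"
```

```text
t 7.2 p [0.5324 0.1469 0.1358] planter 0.0024615368510475973 -0.05130960109859525 0.005813595552770445 F [-1.5267 -6.0882  7.9287] Fx,y 0.6585374321789722 -6.242060985565005 gap -0.0023548507875855032
tool axes planter
 [[-0.0025  1.     -0.0005]
 [ 1.      0.0025 -0.0038]
 [-0.0038 -0.0005 -1.    ]]
```

Request:
step_arm(commands=[0.0015,0,0,0,0,0,0.003,0,0,0,0,0,0.0045,0,0,0,0,0,0.006,0,0,0,0,0,0.0075,0,0,0,0,0,0.009,0,0,0,0,0,0.01,0,0,0,0,0,0.011,0,0,0,0,0,0.012,0,0,0,0,0,0.013,0,0,0,0,0])

```text
t: 8.2
tcp_pos: [0.5364, 0.159, 0.1357]
tool_rot: [0.819, 0.574, -0.002, 0.001]
force: [-1.1, -4.6, 8.4]
finger_gap: -0.001
gripper_force: 4.0
```

```bash
python3 -c "import w"
```

```text
t 8.2 p [0.5364 0.159  0.1357] planter 0.0020310032370614212 -0.038498138659869625 0.005729600837613175 F [-1.079  -4.6482  8.3887] Fx,y 0.5840848310386552 -4.7359512385779166 gap -0.0005258889206347192
tool axes planter
 [[-0.0025  1.     -0.0014]
 [ 1.      0.0025 -0.0042]
 [-0.0042 -0.0014 -1.    ]]
```

Request:
step_arm(commands=[0.001,0,0,0,0,0,0.002,0,0,0,0,0,0.003,0,0,0,0,0,0.004,0,0,0,0,0,0.0045,0,0,0,0,0,0.005,0,0,0,0,0,0.0055,0,0,0,0,0,0.006,0,0,0,0,0,0.0065,0,0,0,0,0,0.007,0,0,0,0,0])

```text
t: 9.2
tcp_pos: [0.5371, 0.1619, 0.1354]
tool_rot: [0.818, 0.575, -0.006, 0.002]
force: [-3.9, -17.9, 10.3]
finger_gap: 0.002
gripper_force: 10.4
```

```bash
python3 -c "import w"
```

```text
t 9.2 p [0.5371 0.1619 0.1354] planter 0.0017022198091780623 -0.03560341543090732 0.005406499218334748 F [ -3.9156 -17.9416  10.3461] Fx,y 2.48871713569416 -18.19446923114598 gap 0.002415202653533532
tool axes planter
 [[-0.0051  1.     -0.0033]
 [ 0.9999  0.005  -0.0126]
 [-0.0126 -0.0034 -0.9999]]
```

Reaction is 18 N after more than 15 mm of travel under the push, so the slide is at its stop. I'll ease the push without reversing it, then lift straight up.

Request:
step_arm(commands=[-0.0015,0,0,0,0,0,-0.003,0,0,0,0,0,-0.0042,0,0,0,0,0,-0.0042,0,-0.001,0,0,0,-0.0042,0,-0.003,0,0,0,-0.0042,0,-0.006,0,0,0,-0.0042,0,-0.01,0,0,0,-0.0042,0,-0.018,0,0,0,-0.0042,0,-0.03,0,0,0,-0.0042,0,-0.045,0,0,0])

```text
t: 10.2
tcp_pos: [0.538, 0.1638, 0.1808]
tool_rot: [0.819, 0.573, -0.0, -0.001]
force: [-0.9, -0.0, 1.2]
finger_gap: -0.003
gripper_force: 0.0
```

Request:
step_arm(commands=[0,0,-0.015,0,0,0,-0.01,0,-0.03,0,0,0,-0.03,0,-0.045,0,0,0,-0.06,0,-0.06,0,0,0,-0.09,0,-0.07,0,0,0,-0.125,0,-0.07,0,0,0,-0.16,0,-0.07,0,0,0,-0.19,0,-0.07,0,0,0,-0.21,0,-0.07,0,0,0,-0.22,0,-0.07,0,0,0])

```text
t: 11.2
tcp_pos: [0.4623, -0.0448, 0.2512]
tool_rot: [0.82, 0.573, 0.0, 0.0]
force: [-0.4, 0.7, 0.2]
finger_gap: -0.004
gripper_force: 0.0
```

```bash
python3 - <<'E'
from w import *
import cv2
o=[]
for n,(r0,r1,c0,c1) in {"side":(120,240,195,315),"top":(170,290,185,305)}.items():
    s=manip.snapshot(n);a=s["pixels"][r0:r1,c0:c1];o.append(cv2.resize(a,(400,400),interpolation=cv2.INTER_CUBIC))
cv2.imwrite("pics/f.png",np.hstack(o))
E
```

```text
t 11.2 p [ 0.4623 -0.0448  0.2512] planter 0.002512997032680798 -0.2553691971917518 0.12124061430506894 F [-0.431   0.671   0.2202] Fx,y -0.6353685241194384 0.4819683904259109 gap -0.004081479139844579
tool axes planter
 [[ 0.0008  1.      0.0006]
 [ 1.     -0.0008 -0.0001]
 [-0.0001  0.0006 -1.    ]]
```

View pics/f.png

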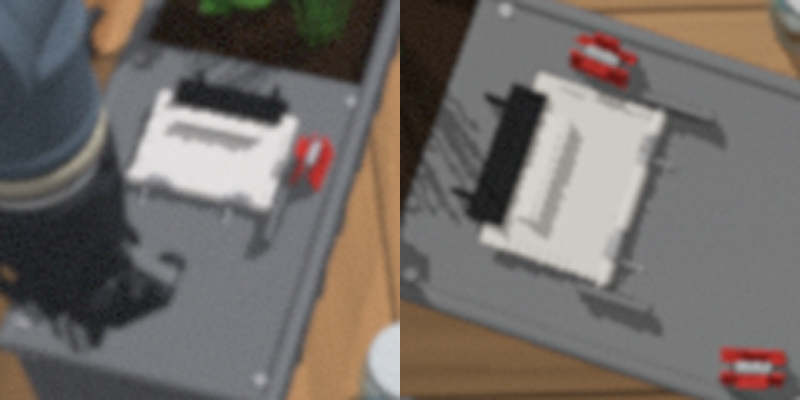

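Both views show the panel lying flat with its free edge under the black lip; in the top half, the edge's corners stick out past the lip's front at (481,238) and (537,80). The clips haven't moved, and the arm is clear.

```bash
python3 -c "
from station import manip
print(manip.sign_off())"
```

```text
the job is handed in; nothing more can be done
None
```

The vent panel is shut, slid home and held under the retaining lip; the final pictures show it flat and the clips unmoved. The arm was clear of everything when I handed the job in at about 11 s.

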